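Set up the orbital shaker and start a run

TASK

Get the shaker going with the samples: lift the tube carrier by its handle and set it over the four studs of the shaker's drive table so that it sits down flat, then press every sample tube on the bench into a place of its own on the carrier, lengthwise and centred, until the spring fingers snap around it and it is fully home. When all tubes are in, press the start button fully down and let it come back up, and leave the carrier and tubes in place. Leave the other things on the bench where they are.

Things in the scene. Friction and masses are not known exactly. Their poses are not given: they have to be found in the camera images.
- carrier: the tube carrier, a loose aluminium plate 112 mm (its x) by 244 mm (its y), 6 mm thick, about 0.65 kg; origin at the centre of its underside, z up. Four through holes of 13.5 mm diameter at x = +-42, y = +-73.5 mm. Same after half a turn. Starts flat on the bench, roughly a quarter turn from the way it goes on the shaker
- handle (a point): middle of the carrier's black handle bar, 45 mm above the underside, over the carrier's centre: bar 66 mm long (carrier x), 12 mm thick (carrier y), 14 mm high, on two posts at x = +-27 mm; nothing under the bar between them but the plate
- seat1 (a point): axis point of a tube's middle once home in place 1 of the carrier: y = -99 mm, 28 mm above the underside; x along the tube (cap either way), z up. Each place has two saddle blocks at x = +-30 mm (12 mm long in x; only the flat plate between them) and at each block a pair of sprung steel fingers, 25 mm apart, with lips 8 mm above the tube axis that leave about 19 mm
- seat2 (a point): axis point of a tube's middle once home in place 2 of the carrier: y = -48 mm, 28 mm above the underside; x along the tube (cap either way), z up. Above the lips the fingers flare to 38 mm wide, 18 mm above the axis. A level tube pressed straight down meets 10 to 15 N, then snaps past the lips onto the blocks
- seat3 (a point): axis point of a tube's middle once home in place 3 of the carrier: y = 48 mm, 28 mm above the underside; x along the tube (cap either way), z up. A tube that only rests on the lips lies 10 to 15 mm too high
- seat4 (a point): axis point of a tube's middle once home in place 4 of the carrier: y = 99 mm, 28 mm above the underside; x along the tube (cap either way), z up. The handle and the tubes of neighbouring places leave 27 mm or more beside each tube
- shaker: the orbital shaker, a cream box 250 mm (x) by 260 mm (y) and 68 mm high, fixed to the bench; origin at the centre of its underside, its control panel along the -x side (start button, display, a fixed speed dial)
- drive_top (a point): centre of the top face of the shaker's aluminium drive table (112 mm in x, 210 mm in y), 88 mm above the bench; axes as the shaker's. Four 10 mm studs at x = +-42, y = +-73.5 mm, 17 mm tall, the upper 6 mm tapered. With the carrier on, either way round, its origin lies at this point
- start (a joint): travel of the start button: 0 released, 0.006 m fully down; a spring brings it back, 5 N hold it fully down
- start_top (a point): centre of the top of the start button, a grey round cap of 28 mm diameter in a black collar of 44 mm, pressed straight down; the top is 90 mm above the bench, 10 mm above the collar
- tube1: a sample tube, white round body 24 mm thick, round bottom, grey eight-sided cap 27 mm across flats at one end; 128 mm long, about 60 g. Starts lying on the bench, origin 13 mm up. Origin on the axis, at the middle of the part to be clipped; +x along the axis to the cap: bottom at x = -52 mm, body up to +50, cap +50 to +76. 3 or 4 tubes are there; None if absent
- tube2: a sample tube, white round body 24 mm thick, round bottom, grey eight-sided cap 27 mm across flats at one end; 128 mm long, about 60 g. Starts lying on the bench, origin 13 mm up. Origin on the axis, at the middle of the part to be clipped; +x along the axis to the cap: bottom at x = -52 mm, body up to +50, cap +50 to +76. 3 or 4 tubes are there; None if absent
- tube3: a sample tube, white round body 24 mm thick, round bottom, grey eight-sided cap 27 mm across flats at one end; 128 mm long, about 60 g. Starts lying on the bench, origin 13 mm up. Origin on the axis, at the middle of the part to be clipped; +x along the axis to the cap: bottom at x = -52 mm, body up to +50, cap +50 to +76. 3 or 4 tubes are there; None if absent
- tube4: a sample tube, white round body 24 mm thick, round bottom, grey eight-sided cap 27 mm across flats at one end; 128 mm long, about 60 g. Starts lying on the bench, origin 13 mm up. Origin on the axis, at the middle of the part to be clipped; +x along the axis to the cap: bottom at x = -52 mm, body up to +50, cap +50 to +76. 3 or 4 tubes are there; None if absent
- vial_a: a small upright glass vial with a black cap, 26 mm in diameter, 50 mm high, to be left alone; origin at the centre of its underside
- vial_b: another such vial, to be left alone
- marker: a marker pen lying on the bench, 126 mm long, 16 mm thick, to be left alone; origin under its middle, x along it
- dishes: a stack of two clear Petri dishes, 94 mm in diameter, 30 mm high, to be left alone; origin at the centre of its underside
- pipette: a white and blue hand pipette lying on the bench, 260 mm long, 30 mm high, to be left alone; origin near its middle, x along it towards the tip
There are look-alikes about, which are no part of the job. What is shaped like the tube2 but pink, red or turquoise is not meant.

How it is judged (in metres and radians):
On the way, in this order (a step that is already met when the one before it is completed fails the run):
1. the carrier sits flat on the drive table, over the studs (horizontal distance between carrier and drive_top below 0.005 m and z of carrier in the frame of drive_top below 0.003 m and angle between the y axis of carrier and the y axis of drive_top, either way round below 0.06 rad and angle between carrier's own z axis and vertical below 0.04 rad), for 0.3 s.
2. every tube is snapped home in a place of the carrier, which still sits on the studs (all of step 1 and ((z of tube1 in the frame of seat1 between -0.004 and 0.004 m and distance between tube1 and seat1 below 0.014 m and angle between the x axis of tube1 and the x axis of seat1, either way round below 0.08 rad) or (z of tube1 in the frame of seat2 between -0.004 and 0.004 m and distance between tube1 and seat2 below 0.014 m and angle between the x axis of tube1 and the x axis of seat2, either way round below 0.08 rad) or (z of tube1 in the frame of seat3 between -0.004 and 0.004 m and distance between tube1 and seat3 below 0.014 m and angle between the x axis of tube1 and the x axis of seat3, either way round below 0.08 rad) or (z of tube1 in the frame of seat4 between -0.004 and 0.004 m and distance between tube1 and seat4 below 0.014 m and angle between the x axis of tube1 and the x axis of seat4, either way round below 0.08 rad)) and ((z of tube2 in the frame of seat1 between -0.004 and 0.004 m and distance between tube2 and seat1 below 0.014 m and angle between the x axis of tube2 and the x axis of seat1, either way round below 0.08 rad) or (z of tube2 in the frame of seat2 between -0.004 and 0.004 m and distance between tube2 and seat2 below 0.014 m and angle between the x axis of tube2 and the x axis of seat2, either way round below 0.08 rad) or (z of tube2 in the frame of seat3 between -0.004 and 0.004 m and distance between tube2 and seat3 below 0.014 m and angle between the x axis of tube2 and the x axis of seat3, either way round below 0.08 rad) or (z of tube2 in the frame of seat4 between -0.004 and 0.004 m and distance between tube2 and seat4 below 0.014 m and angle between the x axis of tube2 and the x axis of seat4, either way round below 0.08 rad)) and ((z of tube3 in the frame of seat1 between -0.004 and 0.004 m and distance between tube3 and seat1 below 0.014 m and angle between the x axis of tube3 and the x axis of seat1, either way round below 0.08 rad) or (z of tube3 in the frame of seat2 between -0.004 and 0.004 m and distance between tube3 and seat2 below 0.014 m and angle between the x axis of tube3 and the x axis of seat2, either way round below 0.08 rad) or (z of tube3 in the frame of seat3 between -0.004 and 0.004 m and distance between tube3 and seat3 below 0.014 m and angle between the x axis of tube3 and the x axis of seat3, either way round below 0.08 rad) or (z of tube3 in the frame of seat4 between -0.004 and 0.004 m and distance between tube3 and seat4 below 0.014 m and angle between the x axis of tube3 and the x axis of seat4, either way round below 0.08 rad)) and ((z of tube4 in the frame of seat1 between -0.004 and 0.004 m and distance between tube4 and seat1 below 0.014 m and angle between the x axis of tube4 and the x axis of seat1, either way round below 0.08 rad) or (z of tube4 in the frame of seat2 between -0.004 and 0.004 m and distance between tube4 and seat2 below 0.014 m and angle between the x axis of tube4 and the x axis of seat2, either way round below 0.08 rad) or (z of tube4 in the frame of seat3 between -0.004 and 0.004 m and distance between tube4 and seat3 below 0.014 m and angle between the x axis of tube4 and the x axis of seat3, either way round below 0.08 rad) or (z of tube4 in the frame of seat4 between -0.004 and 0.004 m and distance between tube4 and seat4 below 0.014 m and angle between the x axis of tube4 and the x axis of seat4, either way round below 0.08 rad))), for 0.3 s.
3. the start button is pressed fully down with all tubes loaded (all of step 2 and value of joint start above 0.005 m), for 0.05 s.
At the end, for the whole second after the job is handed in: The carrier is flat on the drive table over its studs (within 5 mm, 0.06 rad and 3 mm of height), each tube present lies in one of the carrier's four places (within 4 mm of the home height, 14 mm of its middle, 0.08 rad along it), all at rest, and the start button is up again (all of step 2 and linear speed of each of tube1, tube2, tube3, tube4, carrier below 0.02 m/s and value of joint start below 0.0015 m); the robot touches nothing.
It fails at once if another thing on the bench is shifted by more than 3 cm (distance of any of vial_a, vial_b, marker, dishes, pipette from where it was at the start of the episode above 0.03 m).
Of tube1, tube2, tube3, tube4 only 3 to 4 are there at a start; the rules pass over those that are not, and their reading is None.
At some moment in a run one of tube1, tube2, tube3, tube4 may be knocked a few centimetres aside while the robot is not near it.
Once in a run the grip may slacken for a moment while it holds something.
It also fails if it takes over 210 s, if anything falls off the work surface, if the arm or the gripper's body presses on something with over 40 N, if the wrist force passes 120 N, or if a joint passes its speed limit or range.

ROBOT

A 6-joint arm with a two-finger parallel gripper is mounted at the origin on the work surface. World frame = base frame: x ahead of the robot, y to its left, z up, the work surface at z = 0. Lengths are in mm, angles in rad, forces in N, time in s.
With the tool pointing down it reaches from about 225 to 875 mm from the base axis. Payload 3.4 kg.
Tool frame: the origin (TCP) lies on the front face of the gripper's body, between the roots of the fingers; the fingertips stand 73 mm ahead of it and the grasp point (between the pads) lies 54 mm ahead of it; z points along the fingers, y is the line along which they close (so a half turn about z gives the same grasp; the last joint's range is limited). The gripper opens to 85 mm and grips with 20 to 120 N. Pads are 22 mm wide; open, the fingers measure 114 mm over their backs; the gripper's body (76 mm by 85 mm) begins 54 mm behind the grasp point. The pads swing forward as they close: fully open they stand 13 mm farther back than shut.
Start: joints at [-1.274, 0.276, 1.505, -0, 1.361, -0.121], TCP at [233.307, -525.569, 303.928] pointing down, gripper open.
Joint ranges: [-2.89, 2.89], [-0.75, 2.08], [0.22, 2.7], [-1.18, 4.32], [0.11, 2.71], [-2.7, 2.7]. Speed limits (rad/s): [2.57, 2.57, 3.14, 3.14, 3.14, 3.14].

INTERFACE

Orientations are given as a 3x3 rotation matrix whose columns are the frame's x, y, z axes.
In Python, from bench import move_ptp, move_linear, goto_joints, ungrasp, close, hold, ik, sense, capture, PlanningError, close_job, look_for, spot_point gives the robot as it stands. Calls block until the motion is done:
- move_ptp(position, orientation): joint-space move of the TCP to a pose.
- move_linear(position, max_speed=150, frame=None, guard=None): straight line of the TCP; frame=None keeps the orientation; max_speed is the mean speed in mm/s. With guard (N) it stops when the force on the tool has changed by that much, and returns True; else False.
- goto_joints(angles): joint-space move.
- ungrasp() and close(newtons=None): open the fingers fully, or close them until they stop; newtons is the grip in N (None keeps the last).
- hold(seconds).
- ik(position, orientation): joint angles nearest the present ones, or None.
- sense(): the state.
- capture(name): name is "side" or "top" or "wrist"; returns a dict with "pixels" (420x560x3 uint8, red, green, blue), "vertical_fov" (degrees; the focal length in pixels is half the picture's height over the tangent of half this angle, whatever the lens; pixels are square), "cx", "cy" (the principal point, pixels), "dist" ([k1, k2, p1, p2, k3] as OpenCV has them; the pictures are not rectified), "rvec" (rotation vector, rad) and "tvec" (3), from world to camera coordinates, as OpenCV has them. Camera axes: x right, y down, z forward; pixel columns grow to the right and rows downward; lengths in mm; the calibration is good to about 2 mm. A picture is of the moment at which its call begins. There is no depth.
A pose or a line that the arm cannot do raises PlanningError and nothing moves.
- close_job(): hands the job in; it is judged then, once.
Trained networks look in the newest picture that a camera, given by its name, has taken for a name from the list of things; names that differ only in an ending like _2 or _b are one class to them, and where a whole thing is asked for, a point or a joint stands for the part that bears it (a point fixed in the world has none). Each returns a list of dicts, best first, with "confidence" (0 to 1); they miss things now and then, are a little off and sometimes report something else, mostly with a low value. They report only what shows in the picture. A call takes as long as a camera call. They do not tell look-alikes from the thing itself.
- look_for(camera, target): "rect" ([left, top, right, bottom] in pixels, round what is visible of it).
- spot_point(camera, target): "position" ([column, row] in pixels: a listed point, or the origin of a listed thing).
The state is a dict: "t": time; "joints": joint angles; "dq": joint speeds; "tau": joint torques, N m; "position": TCP position; "ee_rot": TCP orientation; "wrist_force": force on the tool from outside, world axes, zero at the start; "torque": the same for the moment, N m; "width": finger opening in mm; "grasp_force": force on a finger pad.
Only numpy, scipy, OpenCV 4.12 (cv2) and the standard library are available. Lean on these libraries where they do the work, as an engineer would, in place of code of your own. Each camera call takes 0.05 s, during which the arm holds its last target. There are 200 camera calls.

## Working session

There is one attempt and no reset: what is moved stays moved. The work goes in short steps, each a Python script; the robot and the scene stay as the last script left them, time stands still between calls to the robot, and variables do not carry over. Pictures are saved under pics/ and viewed, at most 14 in all, crops included, and the job is handed in when it is done.

```bash
mkdir -p pics; ls; cat > h.py <<'E'
import numpy as np, cv2
from bench import *
def snap(c,fn=None):
    im=capture(c)
    if fn: cv2.imwrite('pics/'+fn,im['pixels'][:,:,::-1])
    return im
def K(im):
    h=im['pixels'].shape[0]; f=h/2/np.tan(np.radians(im['vertical_fov'])/2)
    return np.array([[f,0,im['cx']],[0,f,im['cy']],[0,0,1.]])
def px2w(im,uv,z):
    n=cv2.undistortPoints(np.array([[uv]],float),K(im),np.array(im['dist'],float))[0,0]
    R,_=cv2.Rodrigues(np.array(im['rvec'],float)); t=np.array(im['tvec'],float).ravel()
    d=R.T@np.array([n[0],n[1],1]); o=-R.T@t
    return o+d*(z-o[2])/d[2]
def w2px(im,p):
    return cv2.projectPoints(np.array(p,float).reshape(-1,3),np.array(im['rvec'],float),np.array(im['tvec'],float),K(im),np.array(im['dist'],float))[0].reshape(-1,2)
def down(yaw):
    # tool y (closing) axis at angle yaw+90deg; tool x at yaw; z down
    c,s=np.cos(yaw),np.sin(yaw)
    return np.array([[c,s,0],[s,-c,0],[0,0,-1.]])
E
python3 - <<'E'
from h import *
np.set_printoptions(precision=1,suppress=True)
s=sense(); print(s['t'],s['ee_rot'],s['width'],s['wrist_force'])
for c in ['top','side']:
    im=snap(c,c+'0.png')
    R,_=cv2.Rodrigues(np.array(im['rvec'],float)); print(c,-R.T@np.array(im['tvec'],float).ravel(),im['vertical_fov'])
    for n,z in [('carrier',0),('handle',45),('shaker',0),('drive_top',88),('start_top',90),('tube1',13),('vial_a',0),('marker',0),('dishes',0),('pipette',0)]:
        for d in spot_point(c,n): print(c,n,round(d['confidence'],2),np.array(d['position']),px2w(im,d['position'],z)[:2])
E
```

```text
pics
0.0 [[ 0.9  0.4 -0. ]
 [ 0.4 -0.9  0. ]
 [ 0.  -0.  -1. ]] 85.44269487631372 [ 0.4 -0.1 -0.1]
top [ 418.2  -88.7 1289.9] 42.92463631887469
top carrier 0.68 [297. 191.] [ 563.3 -137.8]
top handle 0.6 [297.8 191.1] [ 558.  -137.9]
top shaker 0.75 [146.  198.3] [547.7 229.4]
top shaker 0.18 [298.4 210.6] [ 515.6 -140.8]
top drive_top 0.87 [134.1 175.8] [590.5 235.6]
top start_top 0.45 [170.  235.9] [453.4 152. ]
top tube1 0.95 [313.5 292.5] [ 319.4 -174.4]
top tube1 0.9 [375.4 228.4] [ 470.7 -324.5]
top tube1 0.88 [384.2 269.3] [ 372.9 -343.8]
top tube1 0.8 [403.6 322.8] [ 246.  -387.8]
top tube1 0.79 [429.1 163.1] [ 628.3 -458.6]
top tube1 0.74 [381.9 202.4] [ 533.2 -341.4]
top tube1 0.24 [302.1 151.2] [ 658.6 -150.5]
top vial_a 0.67 [365.  120.9] [ 735.9 -306.7]
top vial_a 0.43 [331.6 123.5] [ 729.7 -224.3]
top marker 0.56 [246.8 275.6] [359.7 -15.5]
top dishes 0.89 [217.2 103.2] [782.1  56.9]
top dishes 0.3 [166.1 235.5] [457.1 179.5]
top pipette 0.71 [291.7  94.5] [ 803.  -126.9]
side [400.4 756.4 677.8] 51.00700374163468
side carrier 0.81 [268.  227.5] [ 561.4 -140.3]
side car
[... 172 characters left out ...]
231.7]
side start_top 0.58 [292.3 285.1] [462.4 150.8]
side tube1 0.79 [341.3 192.1] [ 382.2 -326.3]
side tube1 0.75 [362.5 224.8] [ 322.  -176.9]
side tube1 0.74 [290.3 187. ] [ 529.4 -327.9]
side tube1 0.72 [389.4 185.5] [ 244.2 -388.5]
side tube1 0.63 [314.8 190.8] [ 457.5 -319.8]
side vial_a 0.6 [220.8 186.6] [ 734.1 -314.7]
side vial_a 0.44 [210.3 201.1] [ 742.5 -233.9]
side marker 0.57 [346.  263.8] [358.1 -33. ]
side marker 0.52 [292.6 284.7] [471.4  56.7]
side marker 0.42 [307.5 221.6] [ 463.7 -184.1]
side dishes 0.98 [158.5 267.2] [781.   53.2]
side dishes 0.6 [252.2 216.1] [ 612.  -183.1]
side dishes 0.39 [212.1 200. ] [ 739.1 -240.3]
side pipette 0.68 [181.6 218.3] [ 793.6 -140.3]
```

```bash
python3 -c "
import cv2
im=cv2.imread('pics/top0.png'); cv2.imwrite('pics/top0b.png',cv2.resize(im[70:370,90:490],(800,600),interpolation=cv2.INTER_CUBIC))"
```

```text
(no output)
```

View pics/top0b.png

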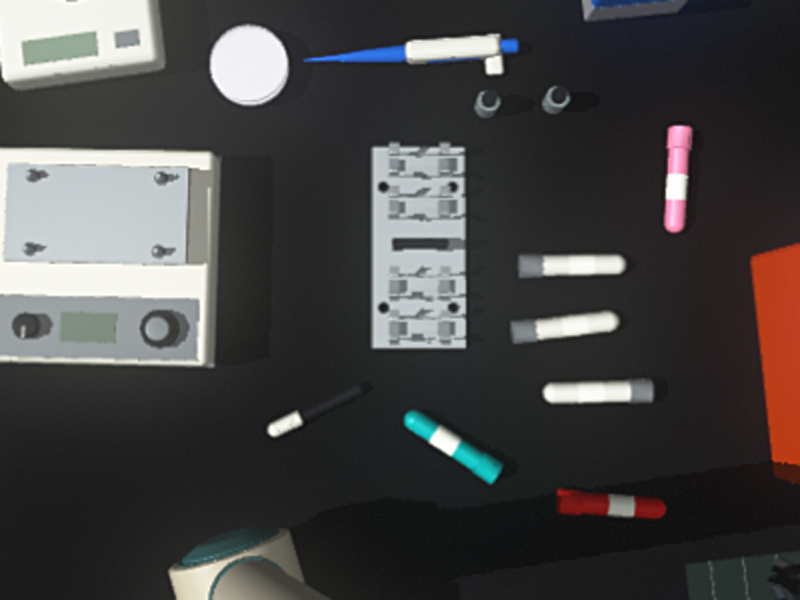

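View pics/side0.png

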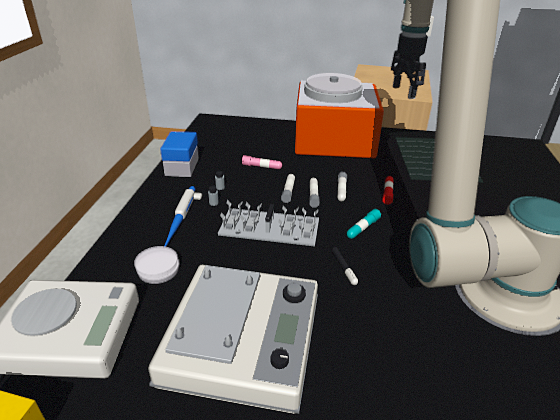

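The top view shows three white tubes with grey caps at full-picture pixels (375,202), (372,232) and (389,265). The look-alikes are pink (429,163), turquoise (313,292) and red (403,322), and I won't use those. The carrier is at (299,193), the drive table at (138,177) and the start button at (170,234), with the dial at (103,232).

Next I'll take close wrist views.

```bash
python3 - <<'E'
from h import *
np.set_printoptions(precision=1,suppress=True)
for name,p,yaw in [('tubes',[400,-330,380],0),('carr',[500,-138,380],0),('shk',[530,225,420],0)]:
    for y in [yaw,yaw+np.pi/2]:
        try:
            move_ptp(p,down(y)); break
        except PlanningError as e: print(name,y,e)
    im=snap('wrist',name+'.png'); s=sense()
    R,_=cv2.Rodrigues(np.array(im['rvec'],float)); print(name,s['t'],s['joints'],'cam',-R.T@np.array(im['tvec'],float).ravel(),R[2])
    for n,z in {'tubes':[('tube1',13)],'carr':[('carrier',0),('handle',45),('seat1',28)],'shk':[('drive_top',88),('start_top',90),('shaker',0)]}[name]:
        for d in spot_point('wrist',n): print(n,round(d['confidence'],2),np.array(d['position']),px2w(im,d['position'],z)[:2])
a=[cv2.resize(cv2.imread(f'pics/{n}.png'),(400,300),interpolation=cv2.INTER_AREA) for n in ('tubes','carr','shk')]
cv2.imwrite('pics/m1.png',np.vstack([np.hstack(a[:2]),np.hstack([a[2],a[2]*0])]))
E
```

```text
tubes 2.1917 [-0.8  0.2  1.5 -0.   1.5  0.7] cam [ 473.2 -331.1  450.5] [-0.3 -0.  -1. ]
tube1 0.95 [165.3 221.7] [ 328.7 -166.1]
tube1 0.93 [291.5  64.7] [ 535.1 -345.1]
tube1 0.71 [278.3 127.4] [ 459.3 -328.5]
tube1 0.71 [316.5 274.5] [ 244.6 -385.6]
tube1 0.66 [285.8 182.7] [ 385.4 -338.7]
carr 3.1667 [-0.4  0.2  1.5 -0.   1.5  1.2] cam [ 573.3 -139.7  450.6] [-0.3 -0.  -1. ]
carrier 0.7 [284.1 128.2] [ 558.  -145.3]
handle 0.67 [280.9 130. ] [ 557.4 -140.8]
seat1 0.91 [281.5  90.1] [ 604.4 -141.6]
seat1 0.91 [287.  167.2] [ 509.2 -148.8]
seat1 0.84 [284.2  43.5] [ 656.2 -144.8]
seat1 0.81 [281.4 201.9] [ 461.9 -141.4]
seat1 0.25 [282.5 129.4] [ 557.4 -142.9]
shk 4.7417 [ 0.3  0.2  1.3 -0.   1.6  1.9] cam [603.8 223.3 490.7] [-0.3 -0.  -1. ]
drive_top 0.82 [275.8 129.6] [588.6 228.5]
start_top 0.59 [334.6 231.2] [458.1 151.4]
start_top 0.53 [531.1 183.1] [522.4 -95. ]
shaker 0.77 [275.2 157.8] [543.9 230.8]
shaker 0.23 [523.4 148.1] [ 557.7 -143. ]
```

View pics/m1.png

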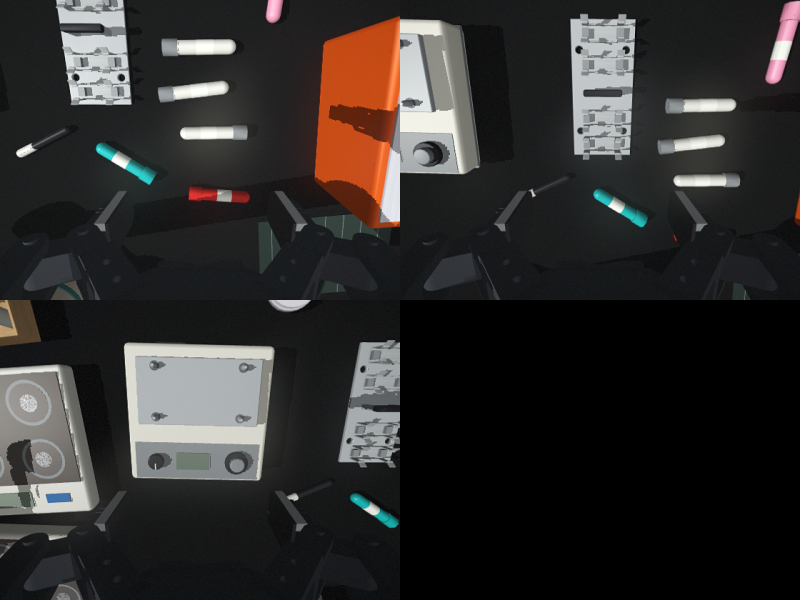

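The wrist views confirm three white, grey-capped tubes, as well as the handle, the studs and the button. Next I'll view the carrier and the drive table from matching tool-relative poses, so calibration biases cancel.

```bash
python3 - <<'E'
from h import *
import pickle
np.set_printoptions(precision=1,suppress=True)
for name,p,y,ctr,zs in [('d2',[520,230,468],0,(589,231),(105,88)),('c2',[557,-211,380],np.pi/2,(557,-141),(6,45))]:
    move_ptp(p,down(y)); im=snap('wrist',name+'.png'); pickle.dump(im,open(name+'.pkl','wb'))
    for n,z in {'c2':[('carrier',0),('handle',45)],'d2':[('drive_top',88),('start_top',90)]}[name]:
        for d in spot_point('wrist',n): print(n,round(d['confidence'],2),np.array(d['position']),px2w(im,d['position'],z)[:2])
    u,v=w2px(im,[*ctr,zs[1]])[0]; 
    x0,y0=int(u)-140,int(v)-105; x0=max(x0,0); y0=max(y0,0); print(name,x0,y0)
    cv2.imwrite('pics/'+name+'c.png',cv2.resize(im['pixels'][y0:y0+210,x0:x0+280,::-1],None,fx=2.0,fy=2.0,interpolation=cv2.INTER_CUBIC))
a=[cv2.imread(f'pics/{n}c.png') for n in('d2','c2')]
h=min(x.shape[0] for x in a); cv2.imwrite('pics/m2.png',cv2.resize(np.vstack([x[:h] for x in a]),None,fx=0.71,fy=0.71,interpolation=cv2.INTER_AREA))
E
```

```text
drive_top 0.6 [281.6 121.8] [588.7 227.8]
start_top 0.73 [332.3 211.9] [461.8 153.6]
d2 139 16
carrier 0.58 [279.7 121.8] [ 556.7 -144.9]
handle 0.92 [278.4 118.9] [ 555.2 -140.8]
c2 139 14
```

View pics/m2.png

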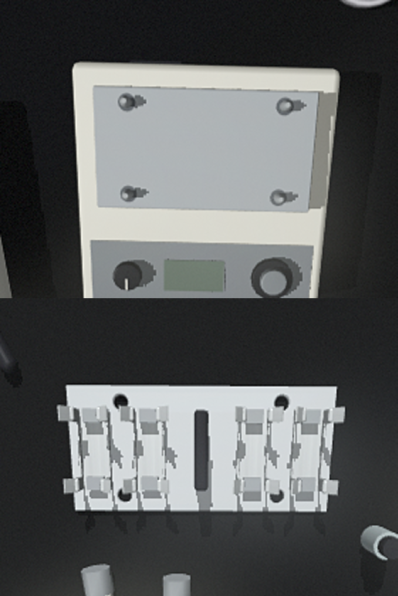

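```bash
cat > fit.py <<'E'
from h import *
import pickle
np.set_printoptions(precision=1,suppress=True)
im=pickle.load(open('d2.pkl','rb')); P=im['pixels'].astype(int)
u,v=w2px(im,[589,231,88])[0].astype(int)
c=P[v,u]; print('col',c, 'cream',P[v-60 if v>60 else 0,u])
m=((abs(P-c).max(2)<22)).astype(np.uint8)
n,l,s,_=cv2.connectedComponentsWithStats(m); k=l[v,u]; m=(l==k).astype(np.uint8)
m=cv2.morphologyEx(m,cv2.MORPH_CLOSE,np.ones((9,9)))
cn=max(cv2.findContours(m,0,2)[0],key=cv2.contourArea)[:,0]
W=np.array([px2w(im,p,88)[:2] for p in cn],np.float32); r=cv2.minAreaRect(W); print('drive rect',r)
yaw=np.radians(r[2]); 
# carrier
im=pickle.load(open('c2.pkl','rb')); g=im['pixels'].mean(2)
def blob(ctr,z,rad):
    u,v=w2px(im,[*ctr,z])[0]; yy,xx=np.mgrid[:420,:560]
    m=((g<75)&(np.hypot(xx-u,yy-v)<rad)).astype(np.uint8)
    n,l,s,ce=cv2.connectedComponentsWithStats(m); k=1+np.argmax(s[1:,4]); return px2w(im,ce[k],z),s[k]
for dx in(-73.5,73.5):
    for dy in(-42,42): b=blob((557+dx,-141+dy),4,9); print('hole',(dx,dy),b[0][:2],b[1])
u,v=w2px(im,[557,-141,52])[0].astype(int)
m=(g<80).astype(np.uint8); m[:, :u-12]=0; m[:,u+12:]=0; m[:v-40]=0;m[v+40:]=0
n,l,s,ce=cv2.connectedComponentsWithStats(m); k=1+np.argmax(s[1:,4])
q=np.argwhere(l==k)[:,::-1]; rr=cv2.minAreaRect(np.array([px2w(im,p,52)[:2] for p in q],np.float32)); print('bar',rr,s[k])
# plate outline
m=(g>110).astype(np.uint8); m=cv2.morphologyEx(m,cv2.MORPH_CLOSE,np.ones((15,15)))
n,l,s,ce=cv2.connectedComponentsWithStats(m); k=l[w2px(im,[557+25,-141,6])[0].astype(int)[1],w2px(im,[557+25,-141,6])[0].astype(int)[0]]
cn=max(cv2.findContours((l==k).astype(np.uint8),0,2)[0],key=cv2.contourArea)[:,0]
W=np.array([px2w(im,p,6)[:2] for p in cn],np.float32)
yb=[]; 
for lo in (True,False):
    sel=[]
    for x in np.arange(470,646,8):
        S=W[abs(W[:,0]-x)<4]
        if len(S): sel.append((x,S[:,1].min() if lo else S[:,1].max()))
    sel=np.array(sel); f=np.polyfit(sel[:,0],sel[:,1],1); print('edge',lo,'y at557',np.polyval(f,557),'slope',f[0],'resid',np.abs(sel[:,1]-np.polyval(f,sel[:,0])).max())
E
python3 fit.py
```

```text
col [175 179 181] cream [38 42 39]
drive rect ((588.4482421875, 226.41818237304688), (209.66929626464844, 112.53600311279297), 88.48243713378906)
hole (-73.5, -42) [ 483.  -186.3] [222 149   9   8  45]
hole (-73.5, 42) [483.9 -99.8] [219  82  10   9  63]
hole (73.5, -42) [ 631.  -187.4] [329 150   9   8  38]
hole (73.5, 42) [ 631.4 -100.9] [333  83   9  10  60]
bar ((557.8256225585938, -143.35496520996094), (63.177486419677734, 10.813323020935059), 89.75847625732422) [276  93  10  56 522]
edge True y at557 -90.81572078661318 slope -0.08385569786390874 resid 1.4210854715202004e-14
edge False y at557 -89.59327504118131 slope -0.08272693909619695 resid 1.4210854715202004e-14fit.py:36: RankWarning: Polyfit may be poorly conditioned
  sel=np.array(sel); f=np.polyfit(sel[:,0],sel[:,1],1); print('edge',lo,'y at557',np.polyval(f,557),'slope',f[0],'resid',np.abs(sel[:,1]-np.polyval(f,sel[:,0])).max())
fit.py:36: RankWarning: Polyfit may be poorly conditioned
  sel=np.array(sel); f=np.polyfit(sel[:,0],sel[:,1],1); print('edge',lo,'y at557',np.polyval(f,557),'slope',f[0],'resid',np.abs(sel[:,1]-np.polyval(f,sel[:,0])).max())
```

```bash
python3 - <<'E'
from h import *
np.set_printoptions(precision=2,suppress=True)
R=down(np.pi/2-.006)
move_ptp([557.5,-143.5,190],R)
print(move_linear([557.5,-143.5,99],100,guard=10)); 
close(90); hold(.2); s=sense(); print(s['t'],s['position'],s['width'],s['grasp_force'],s['wrist_force'])
move_linear([557.5,-143.5,120],60); s=sense(); print(s['width'],s['grasp_force'],s['wrist_force'],s['torque'])
move_linear([557.5,-143.5,235],120)
R2=down(np.radians(-1.52))
move_ptp([588.4,226.4,235],R2); s=sense(); print(s['t'],s['position'],s['width'],s['grasp_force'],s['wrist_force'],s['torque'])
snap('side','s2.png'); snap('wrist','w2.png')
a=[cv2.imread('pics/'+n)for n in('s2.png','w2.png')]; cv2.imwrite('pics/m3.png',np.hstack([cv2.resize(x,(400,300)) for x in a]))
E
```

```text
False
10.2833 [ 557.36 -143.51   99.32] 10.231175207445794 88.67500305175781 [-1.52 -0.35  5.24]
10.711048566279981 87.72583723068237 [-0.96  0.59 -7.83] [-0.03  0.04  0.03]
13.8083 [588.52 225.84 234.77] 10.043125941675184 87.72764682769775 [ 0.27 -0.88 -7.17] [ 0.04  0.01 -0.  ]
```

View pics/m3.png

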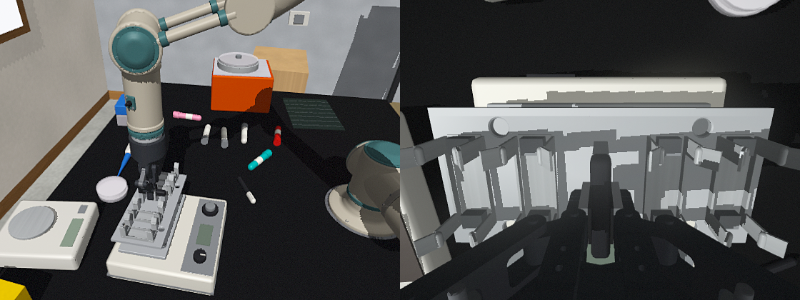

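The carrier hangs level on the handle above the drive table. I'll lower it with a force guard.

```bash
python3 - <<'E'
from h import *
np.set_printoptions(precision=2,suppress=True)
R2=down(np.radians(-1.52))
move_linear([588.4,226.4,209],80,frame=R2)
g=move_linear([588.4,226.4,188],25,guard=10); s=sense(); print(g,s['t'],s['position'],s['wrist_force'],s['torque'],s['width'])
E
```

```text
False 15.375 [588.57 226.43 188.17] [ 0.24 -0.48 -6.83] [-0.05  0.05 -0.  ] 10.357505333659843
```

```bash
python3 - <<'E'
from h import *
np.set_printoptions(precision=2,suppress=True)
g=move_linear([588.4,226.4,186],10,guard=4); s=sense(); print(g,s['position'],s['wrist_force'])
ungrasp(); hold(.2); s=sense(); print(s['t'],s['wrist_force'])
move_linear([588.4,226.4,270],120)
move_ptp([520,228,468],down(np.radians(-1.52)))
im=snap('wrist','w3.png'); 
import pickle; pickle.dump(im,open('w3.pkl','wb'))
for n,z in [('handle',133),('carrier',88)]:
    for d in spot_point('wrist',n): print(n,d['confidence'],px2w(im,d['position'],z))
snap('side','s3.png'); top=snap('top','t3.png')
for d in spot_point('top','tube1'): print(round(d['confidence'],2),np.array(d['position']),px2w(top,d['position'],13)[:2])
a=[cv2.imread('pics/'+n)for n in('s3.png','w3.png')]; cv2.imwrite('pics/m4.png',np.hstack([cv2.resize(x,(400,300)) for x in a]))
E
```

```text
True [588.75 226.47 187.34] [-0.96 -1.1   7.31]
16.5083 [-0.09 -0.28 -0.15]
handle 0.68 [590.66 226.67 133.  ]
carrier 0.89 [591.6  226.64  88.  ]
0.94 [312.5 290.8] [ 323.42 -172.09]
0.93 [401.1 321.3] [ 249.62 -381.94]
0.93 [429.2 166.3] [ 620.45 -458.64]
0.88 [372.9 230. ] [ 466.91 -318.44]
0.77 [385.1 202.8] [ 532.17 -349.16]
0.64 [385.4 267.7] [ 376.72 -346.76]
```

View pics/m4.png

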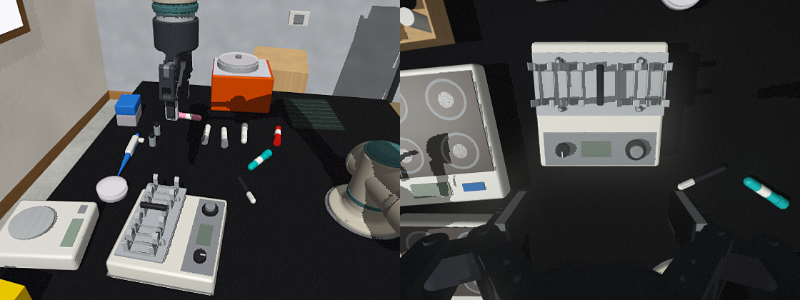

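The carrier is seated at z≈88 with its handle bar at y=226.5. Next I'll write the tube routine. It finds a white body by segmentation, grips it, releases it with a tilt over the finger funnel so the opening fingers clear the handle and neighbouring tubes, then presses it home with the gripper shut.

```bash
cat > t.py <<'E'
from h import *
np.set_printoptions(precision=2,suppress=True)
C=np.array([588.5,226.5]); TH=np.radians(-1.52)
def tubes(fn=None):
    move_ptp([455,-410,380],down(np.pi/2)); im=snap('wrist',fn)
    P=im['pixels'].astype(int); m=((P.min(2)>140)&(np.ptp(P,2)<40)).astype(np.uint8)
    m=cv2.morphologyEx(m,cv2.MORPH_OPEN,np.ones((3,3))); out=[]
    for c in cv2.findContours(m,0,2)[0]:
        if cv2.contourArea(c)<150: continue
        W=np.array([px2w(im,p,13)[:2] for p in c[:,0]],np.float32); (ctr,sz,a)=cv2.minAreaRect(W)
        if sz[0]<sz[1]: a+=90; sz=sz[::-1]
        if 75<max(sz)<130 and 15<min(sz)<35: out.append((np.array(ctr),np.array(sz),np.radians(a%180)))
    return sorted(out,key=lambda o:-o[0][0])
def pick(xy,a,shift=0):
    R=down(a); n=np.array([np.sin(a),-np.cos(a)]); n*=np.sign(n[0])
    p=np.array(xy)+n*shift
    move_ptp([*p,170],R); g=move_linear([*p,77],110,guard=8); close(60); hold(.15); s=sense(); print('grip',g,s['position'],s['width'],s['grasp_force'])
    move_linear([*p,215],150); s=sense(); print('lifted',s['t'],s['width'],s['grasp_force'],s['wrist_force'])
def over(y): 
    return C+np.array([-y*np.sin(TH),y*np.cos(TH)])
def place(y,roll,h=50,d=64):
    q=np.array([*over(y),88+h]); Rx=cv2.Rodrigues(np.array([roll,0,0.]))[0]
    R=Rx@down(TH); z=R[:,2]; tcp=q-d*z
    move_ptp(tcp-z*60,R); s=sense(); print('above',s['t'],s['width'],s['grasp_force'])
    g=move_linear(tcp,90,guard=12); s=sense(); print('low',g,s['position']-tcp,s['width'],s['wrist_force'])
    if s['width']<15: return
    ungrasp(); hold(.2); s=sense(); print('open',s['wrist_force']); move_linear(tcp-z*70,130)
def press(y):
    close(30); p=over(y); R=down(TH); move_ptp([*p,240],R)
    g=move_linear([*p,198],30,guard=35); s=sense(); print('press',g,s['t'],s['position'][2],s['wrist_force'])
    move_linear([*p,260],150); ungrasp()
E
python3 - <<'E'
from t import *
for t in tubes('tb.png'): print(t)
E
```

```text
(array([ 653.21, -596.42]), array([115.33,  28.38]), np.float64(2.103971396909443))
(array([ 630.75, -457.74]), array([97.49, 24.93]), np.float64(3.1415142234956903))
(array([ 534.06, -327.55]), array([129.52,  24.81]), np.float64(1.5889884488608497))
(array([ 459.74, -317.61]), array([129.55,  24.58]), np.float64(1.6945693433607705))
(array([ 381.05, -356.35]), array([129.57,  25.25]), np.float64(1.5675428760492014))
(array([ 259.28, -596.22]), array([115.32,  27.09]), np.float64(1.025182862940594))
```

```bash
cat >> t.py <<'E'
_t=tubes
def tubes(fn='cur.png'):
    out=_t(fn); P=cv2.imread('pics/'+fn).mean(2); im=capture('wrist'); r=[]
    for c,sz,a in out:
        if not(300<c[0]<600 and -500<c[1]<-200): continue
        e=np.array([np.cos(a),np.sin(a)])
        b=[np.median([P[int(v),int(u)] for u,v in w2px(im,[[*(c+s*k*e),20] for k in range(42,58,2)])]) for s in(1,-1)]
        cap=1 if b[0]<b[1] else -1; o=c-cap*12*e; r.append((o,a,cap)); print('tube',o,a,cap,b)
    return r
E
python3 - <<'E'
from t import *
T=tubes(); o,a,cap=T[0]
pick(o,a,10)
place(-48,np.radians(15))
im=snap('wrist','p1.png'); snap('side','p1s.png')
a=[cv2.imread('pics/'+n)for n in('p1s.png','p1.png')]; cv2.imwrite('pics/m5.png',np.hstack([cv2.resize(a[0][180:390,100:380],(400,300)),cv2.resize(a[1],(400,300))]))
E
```

```text
tube [ 534.31 -339.72] 1.5925740706958835 1 [np.float64(193.33333333333331), np.float64(255.0)]
tube [ 461.41 -329.54] 1.698494385076735 1 [np.float64(190.66666666666666), np.float64(255.0)]
tube [ 381.17 -344.57] 1.5671027886790656 -1 [np.float64(255.0), np.float64(194.66666666666666)]
grip False [ 544.73 -339.94   77.59] 21.643224850805872 67.62685060501099
lifted 25.0083 21.538670587428232 67.18761205673218 [-0.03 -0.2  -0.46]
above 26.9083 21.489687947525805 67.25162386894226
low False [ 0.43 -0.04  0.39] 21.728463758763105 [ 0.49  0.38 -1.06]
open [ 0.1   0.57 -0.38]
```

View pics/m5.png

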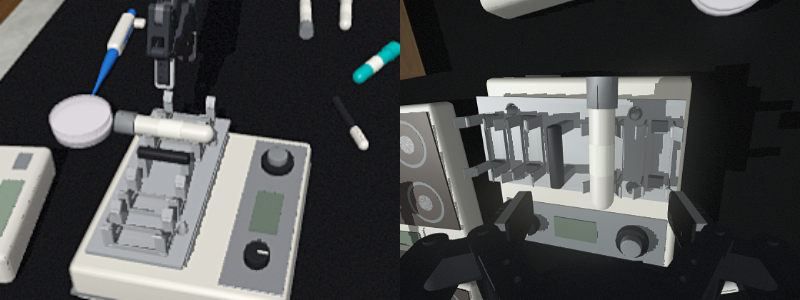

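The tube rests on the lips of the inner place, level and with its cap towards +x. I'll press it, then do the nearest tube into the outer place.

```bash
python3 - <<'E'
from t import *
press(-48)
T=tubes(); o,a,cap=T[-1]
pick(o,a,-10)
place(-99,np.radians(15)); press(-99)
T=tubes(); snap('side','p2s.png'); move_ptp([520,228,468],down(TH)); snap('wrist','p2.png')
a=[cv2.imread('pics/'+n)for n in('p2s.png','p2.png')]; cv2.imwrite('pics/m6.png',np.hstack([cv2.resize(a[0][180:390,100:380],(400,300)),cv2.resize(a[1][20:230,140:420],(400,300))]))
E
```

```text
press False 32.0417 200.2774904455004 [-3.05 -1.03 13.88]
tube [ 460.69 -329.39] 1.6794702519549436 1 [np.float64(199.16666666666666), np.float64(255.0)]
tube [ 381.22 -344.18] 1.5635382807180491 -1 [np.float64(255.0), np.float64(203.33333333333334)]
grip False [ 372.04 -344.96   77.56] 21.971196935343595 58.829755783081055
lifted 39.5167 21.83329231012525 58.66545081138611 [-0.59 -0.39 -0.83]
above 41.5 21.819373519629497 58.602649569511414
low False [ 0.41 -0.09  0.39] 22.03360034793993 [-0.21 -1.4  -0.2 ]
open [-0.34 -0.   -0.23]
press False 46.525 200.26877797458235 [-2.54 -0.06 13.19]
```

View pics/m6.png

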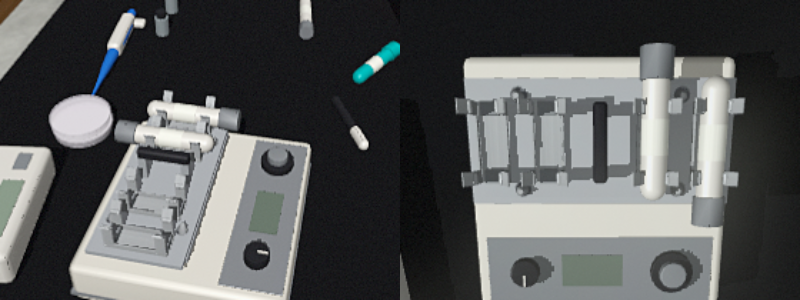

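Both pressed tubes are home: the press stopped at TCP z 200.3 against about 201 expected. The wrist segmentation didn't report the third tube, so I'll look again.

```bash
python3 - <<'E'
from t import *
import t
for x in t._t('z.png'): print(x)
im=capture('wrist')
for d in spot_point('wrist','tube1'): print(round(d['confidence'],2),np.array(d['position']),px2w(im,d['position'],13)[:2])
im=snap('top')
for d in spot_point('top','tube1'): print('top',round(d['confidence'],2),np.array(d['position']),px2w(im,d['position'],13)[:2])
E
```

```text
(array([ 653.12, -596.44]), array([115.31,  28.37]), np.float64(2.1038785191664267))
(array([ 628.72, -457.75]), array([102.63,  25.12]), np.float64(3.1049251864371463))
(array([ 459.24, -317.58]), array([129.56,  26.55]), np.float64(1.668935069643456))
(array([ 259.09, -596.6 ]), array([116.14,  27.1 ]), np.float64(1.0234673211453922))
0.72 [128.  152.2] [ 250.68 -383.16]
0.68 [283.2 112.4] [ 459.69 -331.93]
0.67 [400.8 206.3] [ 626.47 -458.76]
top 0.94 [158.  174.4] [604.21 197.84]
top 0.85 [429.8 167.6] [ 617.26 -460.02]
top 0.77 [181.7 173.8] [605.27 140.47]
top 0.59 [313.6 292.5] [ 319.39 -174.66]
```

View pics/z.png

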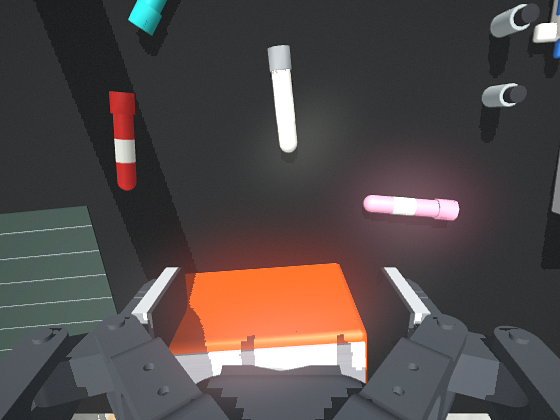

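The third tube is still there at pixel (283,100), with its cap towards +y. I'll pick it for the free outer place on the other side.

```bash
python3 - <<'E'
from t import *
T=tubes(); 
if not T: T=tubes()
o,a,cap=T[0]
pick(o,a); s=sense()
if s['width']>15:
    place(99,0,46); press(99)
move_ptp([520,228,468],down(TH)); im=snap('wrist','p3.png'); snap('side','p3s.png')
for n,z in (('tube1',116),('handle',133),('start_top',90)):
    for d in spot_point('wrist',n): print(n,round(d['confidence'],2),px2w(im,d['position'],z)[:2])
a=[cv2.imread('pics/'+n)for n in('p3s.png','p3.png')]; cv2.imwrite('pics/m7.png',np.hstack([cv2.resize(a[0][180:390,100:380],(400,300)),cv2.resize(a[1][20:230,140:420],(400,300))]))
E
```

```text
tube [ 460.51 -329.65] 1.66993994690177 1 [np.float64(212.0), np.float64(255.0)]
grip False [ 460.66 -329.79   77.47] 21.86643524491889 58.72403562068939
lifted 59.2083 21.9750122519075 58.715994358062744 [-0.87 -0.47 -1.39]
above 61.6167 21.850194635903005 58.70438575744629
low False [0.05 0.08 0.02] 22.050082194435006 [ 0.18  0.13 -0.21]
open [-0.55  0.34 -0.39]
press False 66.525 200.33529271203264 [-2.65 -0.71 13.09]
tube1 0.91 [382.5  -88.68]
tube1 0.87 [595.47 125.5 ]
tube1 0.62 [586.78 326.55]
tube1 0.61 [591.93 171.99]
handle 0.75 [589.25 226.8 ]
start_top 0.56 [464.17 156.82]
```

View pics/m7.png

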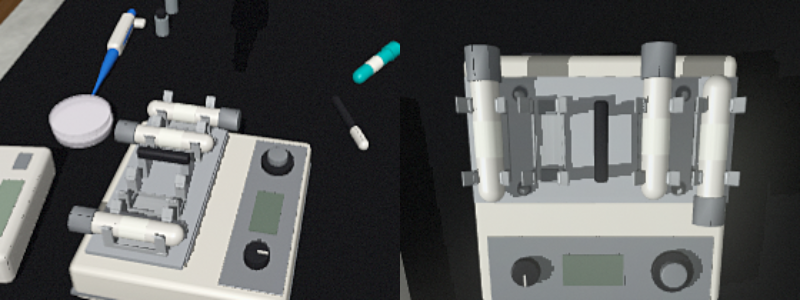

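All three tubes are home, at places y=-99, -48 and +99, and in line with the places. Now the button.

```bash
python3 - <<'E'
from t import *
close(30); p=[461,154]; move_ptp([*p,200],down(TH))
g=move_linear([*p,153],25,guard=18); hold(.2); s=sense(); print('press',g,s['t'],s['position'],s['wrist_force'])
move_linear([*p,240],120); ungrasp(); move_ptp([400,100,420],down(TH))
im=snap('side','p4.png')
cv2.imwrite('pics/p4c.png',cv2.resize(im['pixels'][220:390,150:350,::-1],(700,595),interpolation=cv2.INTER_CUBIC))
E
```

```text
press True 72.725 [460.95 153.97 157.13] [-1.06  0.04  6.2 ]
```

View pics/p4c.png

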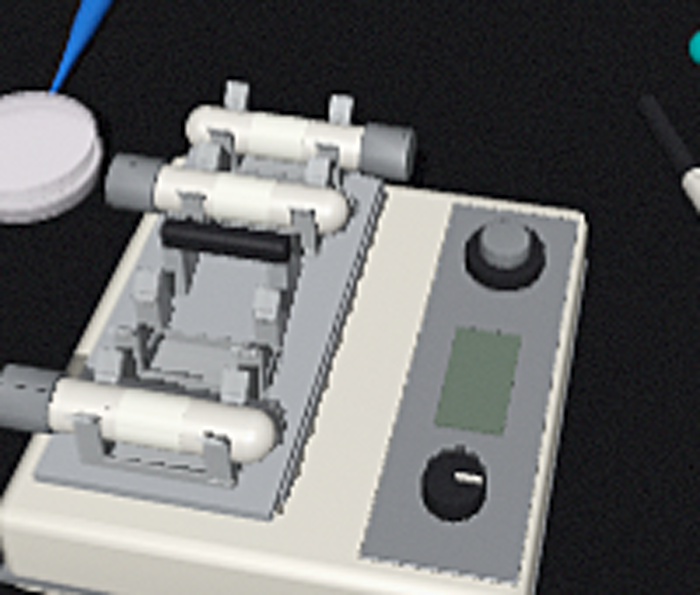

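The press bottomed at tip height 84.1 mm, which is 5.9 mm of travel, and the button is up again. The fully pressed tubes measured 127.3 mm at the top against 128 mm nominal, so they are home. Nothing is touching the robot.

```bash
python3 -c "
from bench import *
print(sense()['t'],close_job())"
```

```text
the job is handed in; nothing more can be done
75.2167 None
```

I handed the job in at 75 s, and it returned no verdict: the carrier sits flat on the studs, all three tubes found are snapped home, and the start button was pressed fully down and came back up.

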